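Put the remotes back in the drawer caddy

ROBOT

A 7-joint arm with a two-finger parallel gripper is mounted at the origin on the work surface. World frame = base frame: x ahead of the robot, y to its left, z up, the work surface at z = 0. Lengths are in m, angles in rad, forces in N, time in s.
With the tool pointing down it reaches from about 0.4 to 0.85 m from the base axis. Payload 10.4 kg.
Tool frame: the origin (TCP) lies on the centre line of the jaws, within the pads' length; the fingertips stand 17 mm ahead of it and the grasp point (between the pads) lies 2 mm behind it; z points along the fingers, y is the direction in which the jaws open and shut (so a half turn about z gives the same grasp; the last joint's range is limited). The gripper opens to 87 mm and grips with 3 to 60 N. Pads are 19 mm wide; open, the fingers measure 117 mm over their backs; the gripper's body (75 mm by 190 mm) begins 51 mm behind the grasp point.
Start: joints at [1.169, 0.332, -0.065, 1.46, 0.022, 1.35, -0.088], TCP at [0.231, -0.581, 0.24] pointing down, gripper open.
Joint ranges: [-2.6, 2.6], [-0.5, 2.12], [-1.47, 1.34], [0.16, 2.42], [-1.27, 4.41], [0.06, 2.06], [-2.6, 2.6]. Speed limits (rad/s): [2.22, 2.22, 2.79, 2.79, 3.14, 3.14, 3.14].

INTERFACE

Orientations are given as a unit quaternion [x, y, z, w].
In Python, from bench import r gives the robot as it stands.
- The arm moves only by the tool apply_moves, never from a script. Its argument "commands" is a list of rows, each an object with "rot": the turn, a rotation vector about the world's x, y, z in units of 180 degrees (1.0 is 180 degrees), a list of three; "linear": the shift along the world's x, y, z in units of 0.3 m (1.0 is 0.3 m), a list of three; "grip": the closure, from -1 (fully open) to 1 (shut). A call has 1 to 20 rows; each row is the pose to reach, as a shift and turn from the pose commanded when the call began, turning the shorter way round; what a row does not reach only later rows make up. A row lasts 1/10 s, in which the tool goes at most 50 mm and 8.59 degrees, less where a joint would pass 70% of its speed; a pose out of reach is approached as far as the arm can. A call with a number of a shift or a turn outside -1 to 1 is refused whole. A call with a gripper value outside its range is refused whole. The fingers move at their own pace and stop on an object; "newtons" is the grip in N (left out, the last holds). Time passes only in rows, so rows that repeat a pose let the fingers close. It gives the time, the measured TCP pose, the force and the opening at its end, in the units of the state.
- r.read_state(): the state, without advancing time (a new reading comes with each control period).
- r.camera(name): name is "side" or "top"; returns a dict with "frame" (420x560x3 uint8, red, green, blue), "mtx" (3x3 intrinsics, pixels), "extrinsics" (4x4, takes a point from world to camera coordinates). Camera axes: x right, y down, z forward; pixel columns grow to the right and rows downward; lengths in m; the calibration is good to about 2 mm. A picture is of the moment at which its call begins. There is no depth.
- r.close_job(): hands the job in, once; it reports no verdict.
Trained networks look in a picture, given as the dict that the camera call returned (one of the last four; its "shot" number tells which), for a name from the list of things; names that differ only in an ending like _2 or _b are one class to them, and where a whole thing is asked for, a point or a joint stands for the part that bears it (a point fixed in the world has none). Each returns a list of dicts, best first, with "p" (0 to 1); they miss things now and then, are a little off and sometimes report something else, mostly with a low value. They report only what shows in the picture. A call takes as long as a camera call. They do not tell look-alikes from the thing itself.
- r.search_frame(thing, picture): "bbox" ([left, top, width, height] in pixels, round what is visible of it).
- r.spot_point(thing, picture): "location" ([column, row] in pixels: a listed point, or the origin of a listed thing).
The state is a dict: "time": time; "joint_positions": joint angles; "joint_vel": joint speeds; "joint_torque": joint torques, N m; "ee_pos": TCP position; "eef_rot": TCP orientation; "ft_force": force on the tool from outside, world axes, zero at the start; "torque": the same for the moment, N m; "width": finger opening in m.
Only numpy, scipy, OpenCV 4.12 (cv2) and the standard library are available. Lean on these libraries where they do the work, as an engineer would, in place of code of your own. Each camera call takes 0.05 s, during which the arm holds its last target. There are 200 camera calls.

TASK

Put the three remote controls and the blue battery case back in the pull-out caddy, each in the slot that fits its length, lying flat, right way up and lengthwise between the slot's walls. Set each one down without dropping it. The phone handset and the calculator do not belong there: leave them where they lie.

Things in the scene. Friction and masses are not known exactly. Their poses are not given: they have to be found in the camera images.
- remote_long_center (a point): The longest of three black remote controls: a flat bar 195 long, 46 wide, 24 mm high, rows of small grey keys and a round grey ring pad in the middle. It lies flat on the cabinet top. This point is its centre, half-way up; x runs along its length, y across its width, z up.
- remote_mid_center (a point): The middle-sized black remote control: 150 long, 42 wide, 24 mm high, round grey ring pad near the middle. It lies flat on the cabinet top. This point is its centre, half-way up; x runs along its length, y across its width, z up.
- remote_short_center (a point): The shortest black remote control: 104 long, 38 wide, 24 mm high, round grey ring pad towards one end and six keys. It lies flat on the cabinet top. This point is its centre, half-way up; x runs along its length, y across its width, z up.
- battery_case_center (a point): Battery case of blue plastic, shut: a box 70 long, 50 wide, 26 mm high, with two small hinge knuckles (3 mm proud) on one long side and a snap latch (2 mm proud) on the other. It lies flat on the cabinet top. This point is its centre, half-way up; x runs along its length, y across its width, z up.
- handset_center (a point): Not a remote: a black cordless phone handset, 160 long, 48 wide, 26 mm high, with a 22 mm stub aerial sticking out of one end, a small greenish display and a 12-key pad of white keys; no ring pad. Loose; it must stay where it lies. It lies flat on the cabinet top. This point is its centre, half-way up; x runs along its length, y across its width, z up.
- calculator_center (a point): Not a remote: a grey pocket calculator, 118 long, 70 wide, 16 mm high, display across one end and 20 black keys. Loose; it must stay where it lies. It lies flat on the cabinet top. This point is its centre, half-way up; x runs along its length, y across its width, z up.
- slot_long_floor (a point): Slot for the longest remote: the undivided full-length white-floored tray, 214 by 73 mm inside. The caddy is a grey tray, 240 by 262 mm, pine front 40 mm high at its near end, with three lanes of white-floored trays 80 mm apart in varying order. Point: centre of its floor, 6 mm above the cabinet top; x along the slot, z up. Fixed. Side lips rise only 6 mm over the floor (grip things high: fingertips clear of the lips), end walls 19 mm; lips and walls grey.
- slot_mid_floor (a point): Slot for the middle remote: the longer space, 168 by 73 mm inside, that a cross divider leaves in the other full-length white-floored tray (the 40 mm beyond the divider stays empty). Point: centre of its floor, 6 mm above the cabinet top; x along the slot, z up. Fixed. Side lips rise only 6 mm over the floor (grip things high: fingertips clear of the lips), end walls 19 mm; lips and walls grey.
- slot_short_floor (a point): Slot for the shortest remote: the longer, far one of the two white-floored trays that share one lane of the caddy, 122 by 73 mm inside. Point: centre of its floor, 6 mm above the cabinet top; x along the slot, z up. Fixed. Side lips rise only 6 mm over the floor (grip things high: fingertips clear of the lips), end walls 19 mm; lips and walls grey.
- pocket_floor (a point): Pocket for the battery case: the shorter, near one of the two white-floored trays that share one lane, by the pine front; 86 by 73 mm inside. (A desk bell and a flower pot stand beyond the caddy, out of the way.) Point: centre of its floor, 6 mm above the cabinet top; x along the slot, z up. Fixed. Side lips rise only 6 mm over the floor (grip things high: fingertips clear of the lips), end walls 19 mm; lips and walls grey.
There are look-alikes about, which are no part of the job. What is shaped like the part that bears slot_mid_floor but black or yellow is not meant.

How it is judged:
At the end, for the whole second after the job is handed in: Each thing at rest in its own slot: centre within 13 mm along and 20 mm across of the slot centre, on the floor within 3 mm, face up, level within 0.06 rad, length along the slot within 0.4 rad; handset and calculator moved under 20 mm; nothing fell freely faster than 0.8 m/s (33 mm drop) (x of remote_long_center in the frame of slot_long_floor between -0.013 and 0.013 m and y of remote_long_center in the frame of slot_long_floor between -0.02 and 0.02 m and z of remote_long_center in the frame of slot_long_floor between 0.008 and 0.015 m and angle between the x axis of remote_long_center and the x axis of slot_long_floor, either way round below 0.4 rad and angle between each of remote_long_center, remote_mid_center, remote_short_center, battery_case_center's own z axis and vertical below 0.06 rad and linear speed of each of remote_long, remote_mid, remote_short, battery_case below 0.02 m/s and x of remote_mid_center in the frame of slot_mid_floor between -0.013 and 0.013 m and y of remote_mid_center in the frame of slot_mid_floor between -0.02 and 0.02 m and z of remote_mid_center in the frame of slot_mid_floor between 0.008 and 0.015 m and angle between the x axis of remote_mid_center and the x axis of slot_mid_floor, either way round below 0.4 rad and x of remote_short_center in the frame of slot_short_floor between -0.013 and 0.013 m and y of remote_short_center in the frame of slot_short_floor between -0.02 and 0.02 m and z of remote_short_center in the frame of slot_short_floor between 0.008 and 0.015 m and angle between the x axis of remote_short_center and the x axis of slot_short_floor, either way round below 0.4 rad and x of battery_case_center in the frame of pocket_floor between -0.013 and 0.013 m and y of battery_case_center in the frame of pocket_floor between -0.02 and 0.02 m and z of battery_case_center in the frame of pocket_floor between 0.009 and 0.016 m and angle between the x axis of battery_case_center and the x axis of pocket_floor, either way round below 0.4 rad and distance of each of handset_center, calculator_center from where it was at the start of the episode below 0.02 m); the robot touches nothing.
It fails at once if a remote or the battery case falls freely (dropped or thrown) ((linear speed of remote_long above 0.8 m/s and contact force between remote_long and the fingers below 0.1 N) or (linear speed of remote_mid above 0.8 m/s and contact force between remote_mid and the fingers below 0.1 N) or (linear speed of remote_short above 0.8 m/s and contact force between remote_short and the fingers below 0.1 N) or (linear speed of battery_case above 0.8 m/s and contact force between battery_case and the fingers below 0.1 N)).
It fails at once if the handset or the calculator is shifted by more than 20 mm (distance of any of handset_center, calculator_center from where it was at the start of the episode above 0.02 m).
It also fails if it takes over 106 s, if anything falls off the work surface, if the arm or the gripper's body presses on something with over 40 N, if the wrist force passes 120 N, or if a joint passes its speed limit or range.

## Working session

There is one attempt and no reset: what is moved stays moved. The work goes in short steps, Python scripts to look and compute and a tool call to move; the robot and the scene stay as the last step left them, time stands still between calls to the robot, and variables do not carry over. Pictures are saved under pics/ and viewed, about 12 in all and at most 16, crops included, and the job is handed in when it is done.

Besides the shell and the picture viewer there is one more tool, called after "Call:" by a JSON object that holds its "name" and its "arguments". apply_moves: Moves the arm, as the interface text tells. Its arguments: {"type":"object","properties":{"commands":{"type":"array","items":{"type":"object","properties":{"rot":{"type":"array","items":{"type":"number"}},"linear":{"type":"array","items":{"type":"number"}},"grip":{"type":"number"}}}},"newtons":{"type":"number"}},"required":["commands"]}

```bash
mkdir -p pics; ls
cat > h.py <<'E'
import numpy as np, cv2
from bench import r
def ray(c,uv,z):
    K=np.array(c["mtx"]);E=np.array(c["extrinsics"]);R=E[:3,:3];t=E[:3,3]
    d=R.T@np.linalg.inv(K)@np.array([uv[0],uv[1],1.]);o=-R.T@t
    return o+d*(z-o[2])/d[2]
def proj(c,p):
    K=np.array(c["mtx"]);E=np.array(c["extrinsics"]);q=K@(E[:3,:3]@np.array(p)+E[:3,3]);return q[:2]/q[2]
def save(img,n,s=1):
    cv2.imwrite("pics/"+n,cv2.cvtColor(cv2.resize(np.ascontiguousarray(img),None,fx=s,fy=s,interpolation=cv2.INTER_CUBIC),cv2.COLOR_RGB2BGR))
E
python3 - <<'E'
from h import *
np.set_printoptions(precision=4,suppress=True)
s=r.read_state();print(s["ee_pos"],s["eef_rot"],s["time"])
t=r.camera("top");d=r.camera("side")
save(t["frame"],"top0.png",1.4);save(d["frame"],"side0.png",1.4)
print(t["mtx"],t["extrinsics"],d["extrinsics"])
for n in ["remote_long_center","remote_mid_center","remote_short_center","battery_case_center","handset_center","calculator_center","slot_long_floor","slot_mid_floor","slot_short_floor","pocket_floor"]:
    z=0.006 if "floor" in n else (0.008 if "calc" in n else 0.012)
    for nm,c in (("top",t),("side",d)):
        for q in r.spot_point(n,c)[:3]:
            print(n,nm,np.round(q["location"],1),round(q["p"],2),ray(c,q["location"],z)[:2])
E
```

```text
pics
[ 0.231  -0.5804  0.2388] [ 0.9821  0.1883 -0.0002 -0.0007] 0.0
[[504.7986   0.     275.0692]
 [  0.     504.7986 212.0274]
 [  0.       0.       1.    ]] [[-0.0092 -1.     -0.0028  0.0172]
 [-0.9987  0.0093 -0.0502  0.4608]
 [ 0.0502  0.0023 -0.9987  1.3591]
 [ 0.      0.      0.      1.    ]] [[-0.9972 -0.0741  0.0124  0.43  ]
 [-0.0613  0.7058 -0.7058  0.0545]
 [ 0.0436 -0.7045 -0.7083  1.0802]
 [ 0.      0.      0.      1.    ]]
remote_long_center top [405.6 200. ] 0.85 [ 0.4903 -0.3419]
remote_long_center side [257.2 142.2] 0.7 [ 0.5035 -0.3364]
remote_mid_center top [193.5 208.4] 0.55 [0.4728 0.2344]
remote_mid_center side [246.  291.5] 0.7 [0.4723 0.2319]
remote_short_center top [120.  194.5] 0.89 [0.5126 0.4345]
remote_short_center side [209.6 380.9] 0.55 [0.5175 0.4375]
battery_case_center top [439.2 210.4] 0.92 [ 0.4612 -0.4323]
battery_case_center side [269.1 129. ] 0.88 [ 0.4712 -0.4146]
battery_case_center side [262.3 162.2] 0.44 [ 0.4778 -0.2351]
handset_center top [364.4 205.2] 0.59 [ 0.4772 -0.2298]
handset_center top [305.2 192.8] 0.34 [ 0.5125 -0.0695]
handset_
[... 246 characters left out ...]
.4 197.4] 0.79 [ 0.5169 -0.0809]
slot_mid_floor top [386.2 301.7] 0.86 [ 0.2159 -0.285 ]
slot_mid_floor top [167.3 295.4] 0.81 [0.2381 0.3066]
slot_mid_floor top [271.5 190.4] 0.67 [0.5204 0.0221]
slot_mid_floor side [353.8 331.5] 0.97 [0.2352 0.3081]
slot_mid_floor side [341.8 158.6] 0.72 [ 0.2337 -0.2827]
slot_mid_floor side [237.9 223.2] 0.58 [0.5192 0.0187]
slot_short_floor top [248.2 167.4] 0.6 [0.5843 0.0854]
slot_short_floor side [206.2 240.3] 0.91 [0.591  0.0843]
slot_short_floor side [263.3 163.9] 0.52 [ 0.4747 -0.2346]
slot_short_floor side [257.3 143.4] 0.36 [ 0.5034 -0.3382]
pocket_floor top [308.1 190.6] 0.56 [ 0.519  -0.0778]
pocket_floor side [248.8 249. ] 0.59 [0.4807 0.1035]
```

View pics/top0.png

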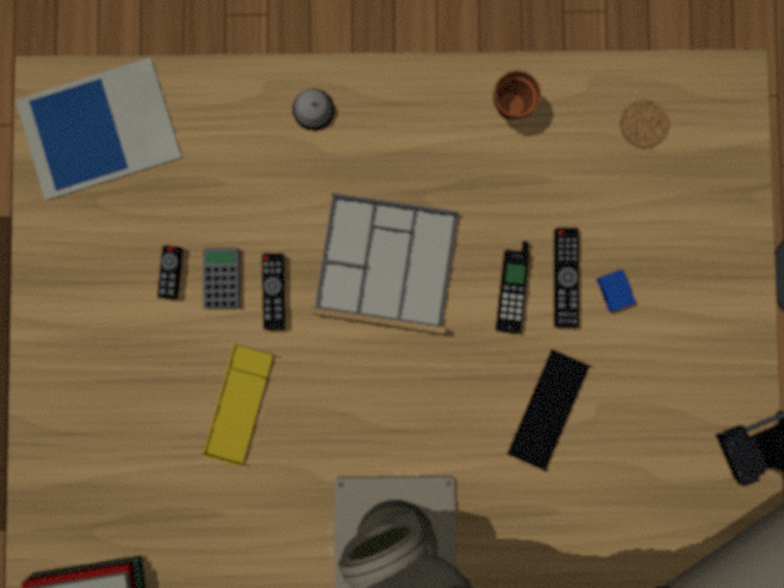

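View pics/side0.png

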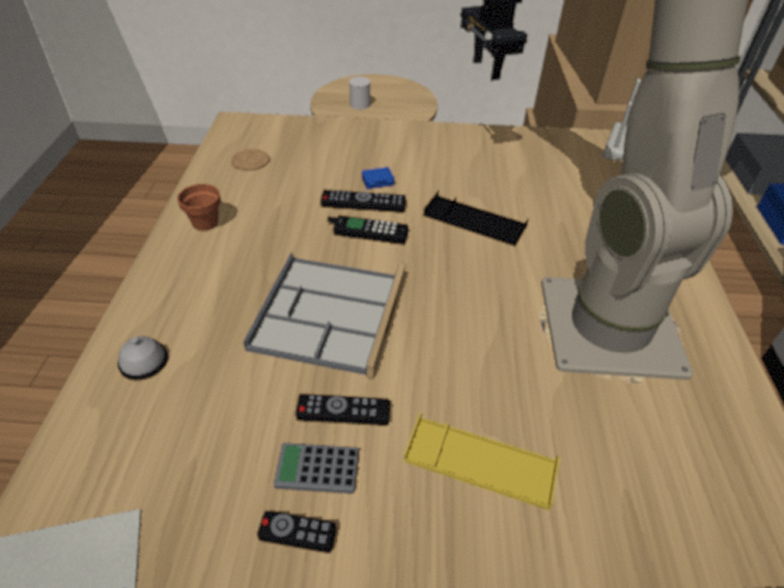

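Candidates, as pixels in the 1.4× top view:
- **Long remote:** (567,277). The handset at (514,290) looks similar but has an aerial and white keys.
- **Mid remote:** (273,290).
- **Short remote:** (171,272). The calculator is at (221,278).
- **Battery case:** (617,290). The blue magazine at (80,135) is also blue.
- **Caddy:** (388,262). Left lane is the short slot with the pocket near the front, middle lane is the mid slot, right lane is the long slot. The black tray (548,410) and yellow tray (240,405) are decoys.

```bash
cat > seg.py <<'E'
from h import *
np.set_printoptions(precision=4,suppress=True)
# boxes in raw top pixels
B=dict(long=(392,158,420,240),mid=(182,176,210,242),short=(109,170,136,220),batt=(422,186,460,228),hand=(350,168,382,244),calc=(140,172,176,226))
def seg(c,box,kind):
    x0,y0,x1,y1=box;f=c["frame"][y0:y1,x0:x1].astype(int)
    R,G,Bl=f[...,0],f[...,1],f[...,2]
    bg=(R-Bl>28)&(R>75) 
    m=((~bg)&((f.max(2)<75)|(abs(R-Bl)<25)) if kind=="k" else (Bl-R>25)).astype(np.uint8)
    n,l,st,_=cv2.connectedComponentsWithStats(m);k=1+np.argmax(st[1:,4]);m=(l==k)
    p=np.argwhere(m)[:,::-1]+[x0,y0]
    return p
def rect(c,p,z):
    w=np.array([ray(c,q,z)[:2] for q in p]).astype(np.float32)
    (cx,cy),(a,b),ang=cv2.minAreaRect(w)
    if a<b:a,b,ang=b,a,ang+90
    ang=(ang+90)%180-90
    return cx,cy,a,b,ang
E
python3 - <<'E'
from seg import *
c=r.camera("top");E=np.array(c["extrinsics"]);print("cam",-E[:3,:3].T@E[:3,3])
vis=cv2.resize(c["frame"],None,fx=2,fy=2,interpolation=cv2.INTER_CUBIC)
for n,b in B.items():
    p=seg(c,b,"b" if n=="batt" else "k");R=rect(c,p,0.02);print(n,np.round(R,4),len(p))
    q=cv2.boxPoints(((R[0],R[1]),(R[2],R[3]),R[4]))
    cv2.polylines(vis,[np.array([proj(c,[*a,0.02])*2 for a in q]).astype(int)],True,(255,0,0),1)
# white floors
f=c["frame"][130:245,215:335].astype(int);m=((f.min(2)>115)&(f.max(2)-f.min(2)<30)).astype(np.uint8)
n,l,st,ce=cv2.connectedComponentsWithStats(m,connectivity=4)
for k in range(1,n):
    if st[k,4]>150:
        p=np.argwhere(l==k)[:,::-1]+[215,130];R=rect(c,p,0.006);print("floor",np.round(R,4),st[k,4])
        q=cv2.boxPoints(((R[0],R[1]),(R[2],R[3]),R[4]))
        cv2.polylines(vis,[np.array([proj(c,[*a,0.006])*2 for a in q]).astype(int)],True,(0,255,0),1)
save(np.clip(vis[260:500,200:940].astype(float)*1.3,0,255).astype(np.uint8),"crop1.png",1.08)
E
```

```text
cam [0.3921 0.0097 1.3806]
long [ 0.4942 -0.337   0.1926  0.046  -1.2135] 1268
mid [ 0.4736  0.225   0.1464  0.0514 -0.0239] 931
short [ 0.5122  0.4245  0.1024  0.0488 -6.7285] 622
batt [ 0.4692 -0.4322  0.0691  0.0539 20.463 ] 495
hand [ 0.4788 -0.2348  0.18    0.0525 -7.3102] 1166
calc [0.5014 0.3278 0.1144 0.0732 0.0617] 1160
floor [ 0.5902  0.0813  0.1139  0.0666 -9.3558] 985
floor [ 0.6169 -0.0041  0.0671  0.0336 81.2691] 287
floor [ 0.5184 -0.0693  0.2082  0.0673 -9.1247] 1823
floor [ 0.5085  0.0134  0.1623  0.0677 -9.099 ] 1421
floor [ 0.4806  0.099   0.08    0.0673 -9.9909] 701
```

View pics/crop1.png

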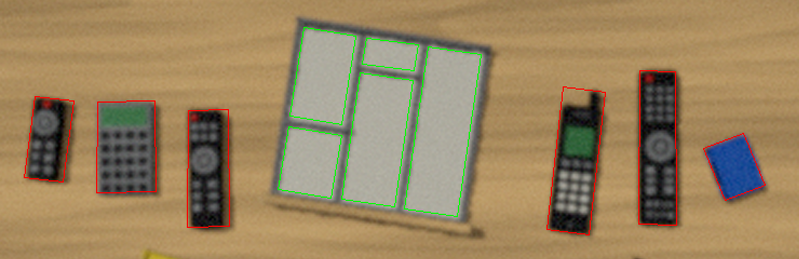

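The crop confirms it: ring pads on the three remotes, aerial and white keys on the handset, blue box for the battery case. Each slot outline matches its floor. Battery case first.

Call:
{"name": "apply_moves", "arguments": {"commands": [{"linear": [0.793, 0.497, -0.2], "rot": [0, 0, -0.007], "grip": -0.75}, {"linear": [0.793, 0.497, -0.3], "rot": [0, 0, -0.007], "grip": -0.75}, {"linear": [0.793, 0.497, -0.4], "rot": [0, 0, -0.007], "grip": -0.75}, {"linear": [0.793, 0.497, -0.4], "rot": [0, 0, -0.007], "grip": -0.75}, {"linear": [0.793, 0.497, -0.4], "rot": [0, 0, -0.007], "grip": -0.75}, {"linear": [0.793, 0.497, -0.4], "rot": [0, 0, -0.007], "grip": -0.75}, {"linear": [0.793, 0.497, -0.4], "rot": [0, 0, -0.007], "grip": -0.75}, {"linear": [0.793, 0.497, -0.4], "rot": [0, 0, -0.007], "grip": -0.75}, {"linear": [0.793, 0.497, -0.4], "rot": [0, 0, -0.007], "grip": -0.75}], "newtons": 15}}

```text
time: 2.05
ee_pos: [0.4681, -0.433, 0.1201]
eef_rot: [0.984, 0.177, -0.0, 0.001]
ft_force: [-0.4, -0.7, 1.1]
width: 0.0763
```

Run:
```python
from h import *
c=r.camera("top");d=r.camera("side");s=r.read_state();p=s["ee_pos"];print(p,s["eef_rot"],s["width"],s["time"])
print(proj(c,[p[0],p[1],p[2]+.0]),proj(d,p))
a=cv2.resize(c["frame"][150:270,370:510],None,fx=2.85,fy=2.85,interpolation=cv2.INTER_CUBIC)
b=cv2.resize(d["frame"][30:150,200:340],None,fx=2.85,fy=2.85,interpolation=cv2.INTER_CUBIC)
save(np.hstack([a,b]),"b1.png",1)
```

```text
[ 0.46776243 -0.43355049  0.12051637] [9.84370281e-01 1.76108928e-01 5.25147588e-05 8.90107964e-04] 0.07590868110847405 2.15
[453.60399492 205.44002864] [270.89396473  96.97369019]
```

View pics/b1.png

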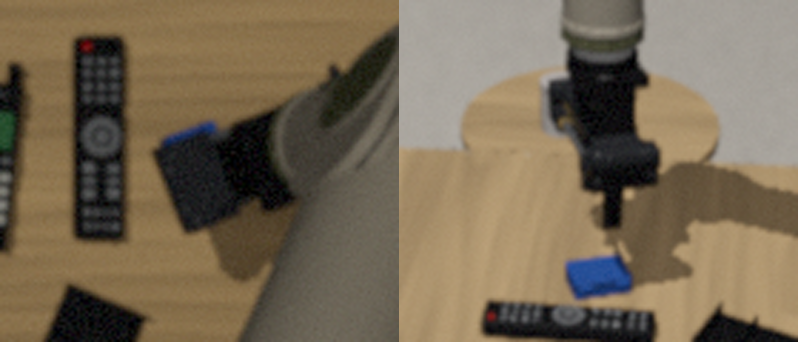

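The gripper is above the blue case at about (185,165) in the left crop, clear of the long remote. Descending and gripping.

Call:
{"name": "apply_moves", "arguments": {"commands": [{"linear": [0, 0, -0.1], "grip": -0.75}, {"linear": [0, 0, -0.2], "grip": -0.75}, {"linear": [0, 0, -0.27], "grip": -0.75}, {"linear": [0, 0, -0.31], "grip": -0.75}, {"linear": [0, 0, -0.31], "grip": -0.75}, {"linear": [0, 0, -0.31], "grip": -0.2}, {"linear": [0, 0, -0.31], "grip": 0.2}, {"linear": [0, 0, -0.31], "grip": 0.2}, {"linear": [0, 0, -0.31], "grip": 0.2}, {"linear": [0, 0, -0.31], "grip": 0.2}], "newtons": 15}}

```text
validation failed for argument at $.co...
```

Call:
{"name": "apply_moves", "arguments": {"commands": [{"linear": [0, 0, -0.1], "rot": [0, 0, 0], "grip": -0.75}, {"linear": [0, 0, -0.2], "rot": [0, 0, 0], "grip": -0.75}, {"linear": [0, 0, -0.27], "rot": [0, 0, 0], "grip": -0.75}, {"linear": [0, 0, -0.31], "rot": [0, 0, 0], "grip": -0.75}, {"linear": [0, 0, -0.31], "rot": [0, 0, 0], "grip": -0.75}, {"linear": [0, 0, -0.31], "rot": [0, 0, 0], "grip": -0.2}, {"linear": [0, 0, -0.31], "rot": [0, 0, 0], "grip": 0.2}, {"linear": [0, 0, -0.31], "rot": [0, 0, 0], "grip": 0.2}, {"linear": [0, 0, -0.31], "rot": [0, 0, 0], "grip": 0.2}, {"linear": [0, 0, -0.31], "rot": [0, 0, 0], "grip": 0.2}], "newtons": 15}}

```text
time: 3.15
ee_pos: [0.4694, -0.4318, 0.0273]
eef_rot: [0.984, 0.177, 0.0, 0.0]
ft_force: [-1.0, 0.7, 4.5]
width: 0.0504
```

Call:
{"name": "apply_moves", "arguments": {"commands": [{"linear": [0, 0, 0.07], "rot": [0, 0, 0], "grip": 0.2}, {"linear": [0, 0, 0.15], "rot": [0, 0, 0], "grip": 0.2}, {"linear": [0, 0, 0.25], "rot": [0, 0, 0], "grip": 0.2}, {"linear": [0, 0, 0.31], "rot": [0, 0, 0], "grip": 0.2}, {"linear": [0, 0.1, 0.31], "rot": [0, 0, 0], "grip": 0.2}, {"linear": [0, 0.2, 0.31], "rot": [0, 0, 0], "grip": 0.2}, {"linear": [0, 0.32, 0.31], "rot": [0, 0, 0], "grip": 0.2}, {"linear": [0, 0.44, 0.31], "rot": [0, 0, 0], "grip": 0.2}, {"linear": [0, 0.56, 0.31], "rot": [0, 0, 0], "grip": 0.2}, {"linear": [0, 0.68, 0.31], "rot": [0, 0, 0], "grip": 0.2}, {"linear": [0, 0.8, 0.31], "rot": [0, 0, 0], "grip": 0.2}, {"linear": [0, 0.9, 0.31], "rot": [0, 0, 0], "grip": 0.2}, {"linear": [0, 1.0, 0.31], "rot": [0, 0, 0], "grip": 0.2}]}}

```text
time: 4.45
ee_pos: [0.4688, -0.1302, 0.1196]
eef_rot: [0.984, 0.178, -0.0, 0.0]
ft_force: [0.3, 0.1, -1.9]
width: 0.05
```

Call:
{"name": "apply_moves", "arguments": {"commands": [{"linear": [0.04, 0.1, 0], "rot": [0, 0, -0.02], "grip": 0.2}, {"linear": [0.04, 0.2, 0], "rot": [0, 0, -0.05], "grip": 0.2}, {"linear": [0.04, 0.32, 0], "rot": [0, 0, -0.08], "grip": 0.2}, {"linear": [0.04, 0.44, 0], "rot": [0, 0, -0.11], "grip": 0.2}, {"linear": [0.04, 0.56, 0], "rot": [0, 0, -0.14], "grip": 0.2}, {"linear": [0.04, 0.66, 0], "rot": [0, 0, -0.164], "grip": 0.2}, {"linear": [0.04, 0.73, 0], "rot": [0, 0, -0.164], "grip": 0.2}, {"linear": [0.04, 0.77, 0], "rot": [0, 0, -0.164], "grip": 0.2}, {"linear": [0.04, 0.77, 0], "rot": [0, 0, -0.164], "grip": 0.2}, {"linear": [0.04, 0.77, 0], "rot": [0, 0, -0.164], "grip": 0.2}, {"linear": [0.04, 0.77, 0], "rot": [0, 0, -0.164], "grip": 0.2}]}}

```text
time: 5.55
ee_pos: [0.4812, 0.0978, 0.1195]
eef_rot: [0.997, -0.08, -0.0, 0.0]
ft_force: [-0.8, 0.1, -1.1]
width: 0.0496
```

Run:
```python
from h import *
c=r.camera("top");d=r.camera("side");s=r.read_state();p=s["ee_pos"];print(p,s["eef_rot"],s["width"],s["time"])
a=cv2.resize(c["frame"][120:255,205:345],None,fx=2.85,fy=2.85,interpolation=cv2.INTER_CUBIC)
b=cv2.resize(d["frame"][145:280,160:300],None,fx=2.85,fy=2.85,interpolation=cv2.INTER_CUBIC)
save(np.hstack([a,b]),"b2.png",1)
```

```text
[0.48118675 0.09816493 0.11953707] [ 9.96793357e-01 -8.00184584e-02 -7.98277827e-06  2.20794237e-04] 0.049697180547878195 5.65
```

View pics/b2.png

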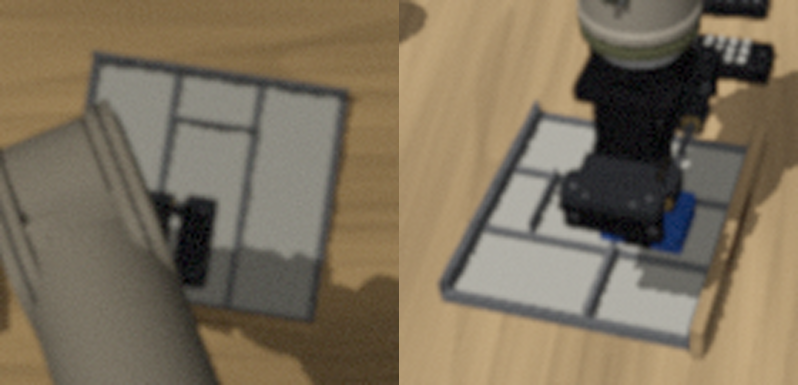

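The case is held level over the near-left pocket, visible as blue at (680,220) in the right crop. Lowering it and letting go gently.

Call:
{"name": "apply_moves", "arguments": {"commands": [{"linear": [0, 0, -0.1], "rot": [0, 0, 0], "grip": 0.2}, {"linear": [0, 0, -0.18], "rot": [0, 0, 0], "grip": 0.2}, {"linear": [0, 0, -0.23], "rot": [0, 0, 0], "grip": 0.2}, {"linear": [0, 0, -0.26], "rot": [0, 0, 0], "grip": 0.2}, {"linear": [0, 0, -0.275], "rot": [0, 0, 0], "grip": 0.2}, {"linear": [0, 0, -0.285], "rot": [0, 0, 0], "grip": 0.2}, {"linear": [0, 0, -0.285], "rot": [0, 0, 0], "grip": 0.2}, {"linear": [0, 0, -0.285], "rot": [0, 0, 0], "grip": 0.2}]}}

```text
time: 6.45
ee_pos: [0.4815, 0.0995, 0.0347]
eef_rot: [0.997, -0.079, 0.0, -0.0]
ft_force: [-1.0, -0.1, -1.4]
width: 0.05
```

Call:
{"name": "apply_moves", "arguments": {"commands": [{"linear": [0, 0, 0], "rot": [0, 0, 0], "grip": -0.25}, {"linear": [0, 0, 0], "rot": [0, 0, 0], "grip": -0.38}, {"linear": [0, 0, 0], "rot": [0, 0, 0], "grip": -0.38}, {"linear": [0, 0, 0], "rot": [0, 0, 0], "grip": -0.38}, {"linear": [0, 0, 0.08], "rot": [0, 0, 0], "grip": -0.38}, {"linear": [0, 0, 0.2], "rot": [0, 0, 0], "grip": -0.38}, {"linear": [0, 0, 0.3], "rot": [0, 0, 0], "grip": -0.38}]}}

```text
time: 7.15
ee_pos: [0.481, 0.0995, 0.1255]
eef_rot: [0.997, -0.079, 0.0, -0.0]
ft_force: [1.4, 0.5, 0.8]
width: 0.06
```

Call:
{"name": "apply_moves", "arguments": {"commands": [{"linear": [0.04, -0.12, 0], "rot": [0, 0, 0.044], "grip": -0.61}, {"linear": [0.04, -0.26, 0], "rot": [0, 0, 0.044], "grip": -0.61}, {"linear": [0.04, -0.4, 0], "rot": [0, 0, 0.044], "grip": -0.61}, {"linear": [0.04, -0.55, 0], "rot": [0, 0, 0.044], "grip": -0.61}, {"linear": [0.04, -0.7, 0], "rot": [0, 0, 0.044], "grip": -0.61}, {"linear": [0.04, -0.85, 0], "rot": [0, 0, 0.044], "grip": -0.61}, {"linear": [0.04, -1.0, 0], "rot": [0, 0, 0.044], "grip": -0.61}]}}

```text
time: 7.85
ee_pos: [0.4928, -0.2025, 0.1243]
eef_rot: [1.0, -0.01, 0.0, 0.0]
ft_force: [1.3, 0.4, 0.8]
width: 0.07
```

Call:
{"name": "apply_moves", "arguments": {"commands": [{"linear": [0.003, -0.15, 0], "rot": [0, 0, 0], "grip": -0.61}, {"linear": [0.003, -0.3, 0], "rot": [0, 0, 0], "grip": -0.61}, {"linear": [0.003, -0.4, 0], "rot": [0, 0, 0], "grip": -0.61}, {"linear": [0.003, -0.46, 0], "rot": [0, 0, 0], "grip": -0.61}, {"linear": [0.003, -0.46, 0], "rot": [0, 0, 0], "grip": -0.61}, {"linear": [0.003, -0.46, 0], "rot": [0, 0, 0], "grip": -0.61}, {"linear": [0.003, -0.46, 0], "rot": [0, 0, 0], "grip": -0.61}, {"linear": [0.003, -0.46, -0.1], "rot": [0, 0, 0], "grip": -0.61}, {"linear": [0.003, -0.46, -0.2], "rot": [0, 0, 0], "grip": -0.61}]}}

```text
time: 8.75
ee_pos: [0.4952, -0.3374, 0.0645]
eef_rot: [1.0, -0.009, 0.001, 0.001]
ft_force: [0.5, 0.2, -0.9]
width: 0.0703
```

Run:
```python
from h import *
c=r.camera("top");d=r.camera("side");s=r.read_state();p=s["ee_pos"];print(p,s["eef_rot"],s["width"],s["time"])
a=cv2.resize(c["frame"][120:255,205:465],None,fx=2,fy=2,interpolation=cv2.INTER_CUBIC)
b=cv2.resize(d["frame"][95:230,180:320],None,fx=2,fy=2,interpolation=cv2.INTER_CUBIC)
save(np.hstack([a,b]),"l1.png",1)
```

```text
[ 0.49216289 -0.33565961  0.06054448] [ 0.99995457 -0.00894611 -0.00268139 -0.00190845] 0.0699542353043352 8.85
```

View pics/l1.png

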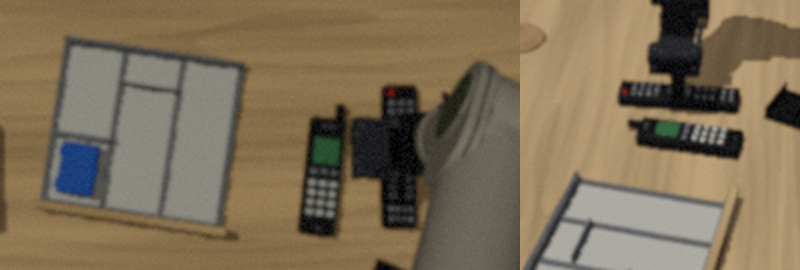

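The case sits flat in its pocket at (78,168), and the fingers straddle the long remote, clear of the handset. Descending and gripping.

Call:
{"name": "apply_moves", "arguments": {"commands": [{"linear": [0, 0, -0.07], "rot": [0, 0, 0], "grip": -0.61}, {"linear": [0, 0, -0.125], "rot": [0, 0, 0], "grip": -0.61}, {"linear": [0, 0, -0.125], "rot": [0, 0, 0], "grip": -0.61}, {"linear": [0, 0, -0.125], "rot": [0, 0, 0], "grip": -0.2}, {"linear": [0, 0, -0.125], "rot": [0, 0, 0], "grip": 0.3}, {"linear": [0, 0, -0.125], "rot": [0, 0, 0], "grip": 0.3}, {"linear": [0, 0, -0.125], "rot": [0, 0, 0], "grip": 0.3}, {"linear": [0, 0, -0.125], "rot": [0, 0, 0], "grip": 0.3}], "newtons": 20}}

```text
time: 9.65
ee_pos: [0.4944, -0.3386, 0.0273]
eef_rot: [1.0, -0.01, 0.0, 0.0]
ft_force: [-1.3, 1.7, 6.1]
width: 0.0458
```

Call:
{"name": "apply_moves", "arguments": {"commands": [{"linear": [0, 0, 0.06], "rot": [0, 0, 0], "grip": 0.3}, {"linear": [0, 0, 0.15], "rot": [0, 0, 0], "grip": 0.3}, {"linear": [0, 0, 0.25], "rot": [0, 0, 0], "grip": 0.3}, {"linear": [0, 0.06, 0.3], "rot": [0, 0, 0], "grip": 0.3}, {"linear": [0.02, 0.15, 0.3], "rot": [0, 0, -0.01], "grip": 0.3}, {"linear": [0.03, 0.27, 0.3], "rot": [0, 0, -0.02], "grip": 0.3}, {"linear": [0.05, 0.4, 0.3], "rot": [0, 0, -0.03], "grip": 0.3}, {"linear": [0.06, 0.53, 0.3], "rot": [0, 0, -0.04], "grip": 0.3}, {"linear": [0.08, 0.66, 0.3], "rot": [0, 0, -0.044], "grip": 0.3}, {"linear": [0.08, 0.77, 0.3], "rot": [0, 0, -0.044], "grip": 0.3}, {"linear": [0.08, 0.85, 0.3], "rot": [0, 0, -0.044], "grip": 0.3}, {"linear": [0.08, 0.9, 0.3], "rot": [0, 0, -0.044], "grip": 0.3}, {"linear": [0.08, 0.9, 0.3], "rot": [0, 0, -0.044], "grip": 0.3}, {"linear": [0.08, 0.9, 0.3], "rot": [0, 0, -0.044], "grip": 0.3}, {"linear": [0.08, 0.9, 0.2], "rot": [0, 0, -0.044], "grip": 0.3}]}}

```text
time: 11.15
ee_pos: [0.5207, -0.0709, 0.0895]
eef_rot: [0.997, -0.08, 0.003, 0.001]
ft_force: [0.9, -1.4, -1.8]
width: 0.0462
```

Run:
```python
from h import *
c=r.camera("top");d=r.camera("side");s=r.read_state();p=s["ee_pos"];print(p,s["eef_rot"],s["width"],s["time"])
a=cv2.resize(c["frame"][110:255,205:405],None,fx=2.3,fy=2.3,interpolation=cv2.INTER_CUBIC)
b=cv2.resize(d["frame"][125:270,170:310],None,fx=2.3,fy=2.3,interpolation=cv2.INTER_CUBIC)
save(np.hstack([a,b]),"l2.png",1)
```

```text
[ 0.51565628 -0.07038174  0.08366146] [ 9.96762814e-01 -8.03529290e-02 -2.69509429e-03  1.88443456e-04] 0.045785150233235324 11.25
```

View pics/l2.png

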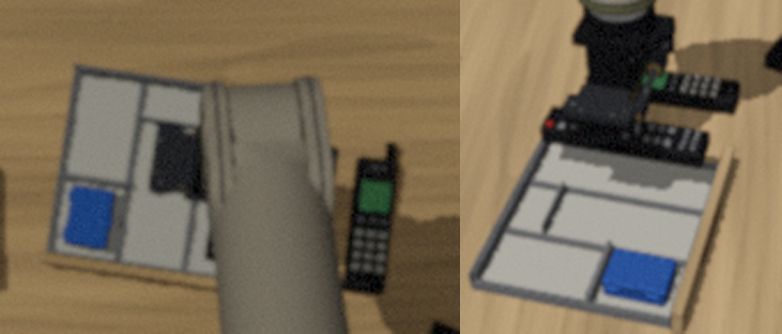

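Run:
```python
from h import *
d=r.camera("side");p=r.read_state()["ee_pos"];print(p)
u=np.array([.987,-.158,0]);v=np.array([.158,.987,0])
# TCP->object bottom offset: TCP 0.027 above bottom
im=cv2.resize(d["frame"],None,fx=4,fy=4,interpolation=cv2.INTER_CUBIC)
for dz,col in ((-.003,(255,0,0)),(-.027,(0,255,0))):
    q=[(proj(d,p*[1,1,0]+[0,0,p[2]+dz]+a*.0975*u+b*.023*v)+.5)*4 for a,b in((1,1),(1,-1),(-1,-1),(-1,1))]
    cv2.polylines(im,[np.array(q).astype(int)],True,col,1)
save(np.clip(im[4*155:4*220,4*190:4*290]*1.5,0,255).astype(np.uint8),"l3.png",1.9)
```

```text
[ 0.51649913 -0.07011874  0.08528229]
```

View pics/l3.png

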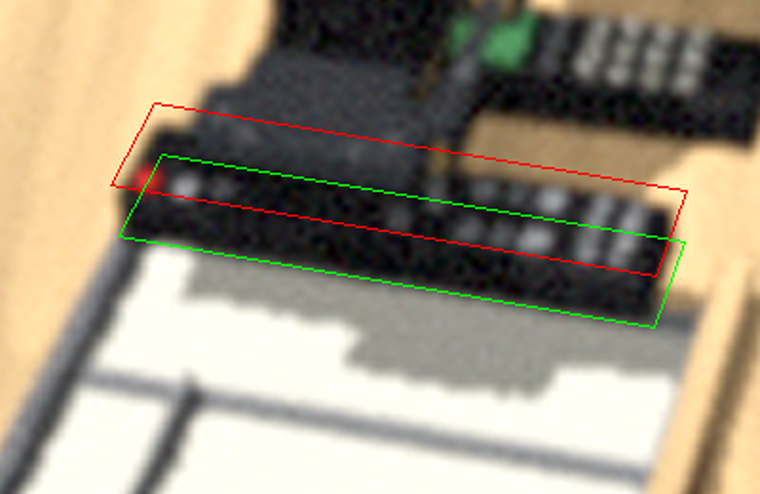

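The outline fits lengthwise within about 2 mm. Lowering.

Call:
{"name": "apply_moves", "arguments": {"commands": [{"linear": [0, 0, -0.06], "rot": [0, 0, 0], "grip": 0.3}, {"linear": [0, 0, -0.11], "rot": [0, 0, 0], "grip": 0.3}, {"linear": [0, 0, -0.14], "rot": [0, 0, 0], "grip": 0.3}, {"linear": [0, 0, -0.16], "rot": [0, 0, 0], "grip": 0.3}, {"linear": [0, 0, -0.175], "rot": [0, 0, 0], "grip": 0.3}, {"linear": [0, 0, -0.175], "rot": [0, 0, 0], "grip": 0.3}, {"linear": [0, 0, -0.175], "rot": [0, 0, 0], "grip": 0.3}]}}

```text
time: 12.0
ee_pos: [0.5183, -0.0686, 0.0345]
eef_rot: [0.997, -0.079, 0.0, 0.0]
ft_force: [-0.7, 0.2, -1.2]
width: 0.0456
```

Call:
{"name": "apply_moves", "arguments": {"commands": [{"linear": [0, 0, 0], "rot": [0, 0, 0], "grip": -0.1}, {"linear": [0, 0, 0], "rot": [0, 0, 0], "grip": -0.25}, {"linear": [0, 0, 0], "rot": [0, 0, 0], "grip": -0.25}, {"linear": [0, 0, 0], "rot": [0, 0, 0], "grip": -0.25}, {"linear": [0, 0, 0.08], "rot": [0, 0, 0], "grip": -0.25}, {"linear": [0, 0, 0.2], "rot": [0, 0, 0], "grip": -0.25}, {"linear": [0, 0, 0.3], "rot": [0, 0, 0], "grip": -0.25}]}}

```text
time: 12.7
ee_pos: [0.518, -0.0685, 0.1256]
eef_rot: [0.997, -0.079, 0.0, -0.0]
ft_force: [0.2, 0.1, -0.4]
width: 0.0545
```

Call:
{"name": "apply_moves", "arguments": {"commands": [{"linear": [-0.02, 0.13, 0], "rot": [0, 0, 0.02], "grip": -0.61}, {"linear": [-0.04, 0.27, 0], "rot": [0, 0, 0.04], "grip": -0.61}, {"linear": [-0.06, 0.4, 0], "rot": [0, 0, 0.05], "grip": -0.61}, {"linear": [-0.08, 0.54, 0], "rot": [0, 0, 0.05], "grip": -0.61}, {"linear": [-0.1, 0.68, 0], "rot": [0, 0, 0.05], "grip": -0.61}, {"linear": [-0.12, 0.8, 0], "rot": [0, 0, 0.05], "grip": -0.61}, {"linear": [-0.15, 0.9, 0], "rot": [0, 0, 0.05], "grip": -0.61}, {"linear": [-0.15, 0.995, 0], "rot": [0, 0, 0.05], "grip": -0.61}, {"linear": [-0.15, 0.995, 0], "rot": [0, 0, 0.05], "grip": -0.61}, {"linear": [-0.15, 0.995, 0], "rot": [0, 0, 0.05], "grip": -0.61}, {"linear": [-0.15, 0.995, 0], "rot": [0, 0, 0.05], "grip": -0.61}, {"linear": [-0.15, 0.995, -0.1], "rot": [0, 0, 0.05], "grip": -0.61}, {"linear": [-0.15, 0.995, -0.2], "rot": [0, 0, 0.05], "grip": -0.61}]}}

```text
time: 14.0
ee_pos: [0.4741, 0.2287, 0.0641]
eef_rot: [1.0, -0.002, 0.001, -0.0]
ft_force: [0.5, -0.3, 0.1]
width: 0.07
```

```bash
cat > ov.py <<'E'
from h import *
import sys
# args: name ang(deg) L W lift_offset(object bottom z) x y of box centre, crop u0 v0 u1 v1
def ov(name,ctr,ang,L,W,zb,crop,f=4):
    d=r.camera("side");c=r.camera("top");s=r.read_state();print(s["ee_pos"],s["width"],s["time"])
    a=np.radians(ang);u=np.array([np.cos(a),np.sin(a),0]);v=np.array([-np.sin(a),np.cos(a),0])
    im=cv2.resize(d["frame"],None,fx=f,fy=f,interpolation=cv2.INTER_CUBIC)
    for z,col in ((zb+.024,(255,0,0)),(zb,(0,255,0))):
        q=[(proj(d,np.array([ctr[0],ctr[1],z])+i*L/2*u+j*W/2*v)+.5)*f for i,j in((1,1),(1,-1),(-1,-1),(-1,1))]
        cv2.polylines(im,[np.array(q).astype(int)],True,col,1)
    x0,y0,x1,y1=[f*k for k in crop]
    save(np.clip(im[y0:y1,x0:x1]*1.5,0,255).astype(np.uint8),name,1)
    return c
E
python3 - <<'E'
from ov import *
ov("m1.png",(.4736,.230),0,.150,.042,0,(180,225,320,355))
E
```

```text
[0.4711073  0.22736047 0.06087705] 0.07033505124917859 14.1
```

View pics/m1.png

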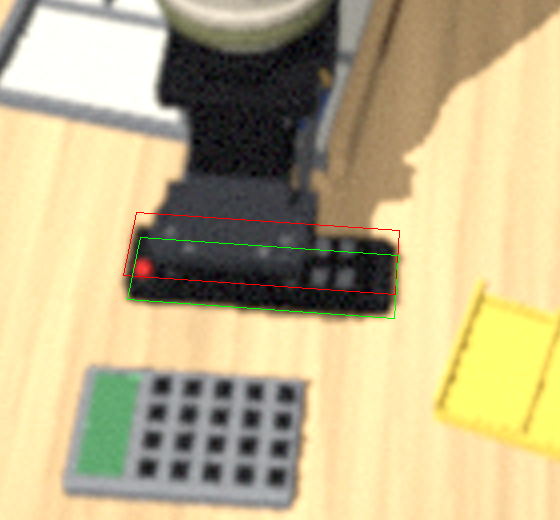

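The outline matches the mid remote and the calculator is clear. Gripping.

Call:
{"name": "apply_moves", "arguments": {"commands": [{"linear": [0, 0, -0.07], "rot": [0, 0, 0], "grip": -0.61}, {"linear": [0, 0, -0.125], "rot": [0, 0, 0], "grip": -0.61}, {"linear": [0, 0, -0.125], "rot": [0, 0, 0], "grip": -0.61}, {"linear": [0, 0, -0.125], "rot": [0, 0, 0], "grip": -0.2}, {"linear": [0, 0, -0.125], "rot": [0, 0, 0], "grip": 0.4}, {"linear": [0, 0, -0.125], "rot": [0, 0, 0], "grip": 0.4}, {"linear": [0, 0, -0.125], "rot": [0, 0, 0], "grip": 0.4}, {"linear": [0, 0, -0.125], "rot": [0, 0, 0], "grip": 0.4}], "newtons": 20}}

```text
time: 14.9
ee_pos: [0.4733, 0.2302, 0.0272]
eef_rot: [1.0, -0.001, 0.0, -0.0]
ft_force: [-1.5, 0.3, 4.0]
width: 0.0418
```

Call:
{"name": "apply_moves", "arguments": {"commands": [{"linear": [0, 0, 0.06], "rot": [0, 0, 0], "grip": 0.4}, {"linear": [0, 0, 0.15], "rot": [0, 0, 0], "grip": 0.4}, {"linear": [0, 0, 0.25], "rot": [0, 0, 0], "grip": 0.4}, {"linear": [0, -0.06, 0.3], "rot": [0, 0, 0], "grip": 0.4}, {"linear": [0.02, -0.15, 0.3], "rot": [0, 0, -0.01], "grip": 0.4}, {"linear": [0.04, -0.27, 0.3], "rot": [0, 0, -0.02], "grip": 0.4}, {"linear": [0.07, -0.4, 0.3], "rot": [0, 0, -0.03], "grip": 0.4}, {"linear": [0.1, -0.53, 0.3], "rot": [0, 0, -0.04], "grip": 0.4}, {"linear": [0.117, -0.63, 0.3], "rot": [0, 0, -0.05], "grip": 0.4}, {"linear": [0.117, -0.69, 0.3], "rot": [0, 0, -0.05], "grip": 0.4}, {"linear": [0.117, -0.72, 0.3], "rot": [0, 0, -0.05], "grip": 0.4}, {"linear": [0.117, -0.72, 0.3], "rot": [0, 0, -0.05], "grip": 0.4}, {"linear": [0.117, -0.72, 0.3], "rot": [0, 0, -0.05], "grip": 0.4}, {"linear": [0.117, -0.72, 0.24], "rot": [0, 0, -0.05], "grip": 0.4}, {"linear": [0.117, -0.72, 0.16], "rot": [0, 0, -0.05], "grip": 0.4}, {"linear": [0.117, -0.72, 0.1], "rot": [0, 0, -0.05], "grip": 0.4}, {"linear": [0.117, -0.72, 0.1], "rot": [0, 0, -0.05], "grip": 0.4}]}}

```text
time: 16.6
ee_pos: [0.5063, 0.0154, 0.0545]
eef_rot: [0.997, -0.078, -0.002, -0.0]
ft_force: [-0.5, -0.9, -1.2]
width: 0.0422
```

Run:
```python
from ov import *
ov("m2.png",(.5085,.0134),-9.1,.150,.042,.030,(170,150,310,280))
```

```text
[0.50810386 0.01509776 0.05695863] 0.04151766764772349 16.7
```

View pics/m2.png

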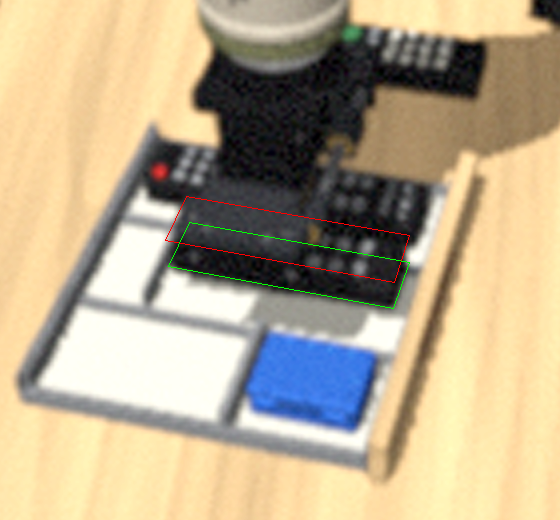

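The mid remote is over its slot and the long one lies flat in its own. Lowering and releasing narrowly.

Call:
{"name": "apply_moves", "arguments": {"commands": [{"linear": [0, 0, -0.03], "rot": [0, 0, 0], "grip": 0.4}, {"linear": [0, 0, -0.05], "rot": [0, 0, 0], "grip": 0.4}, {"linear": [0, 0, -0.065], "rot": [0, 0, 0], "grip": 0.4}, {"linear": [0, 0, -0.075], "rot": [0, 0, 0], "grip": 0.4}, {"linear": [0, 0, -0.075], "rot": [0, 0, 0], "grip": 0.4}, {"linear": [0, 0, -0.075], "rot": [0, 0, 0], "grip": 0.4}]}}

```text
time: 17.3
ee_pos: [0.5081, 0.0139, 0.0342]
eef_rot: [0.997, -0.079, 0.0, 0.0]
ft_force: [-0.4, 0.1, -1.1]
width: 0.0416
```

Call:
{"name": "apply_moves", "arguments": {"commands": [{"linear": [0, 0, 0], "rot": [0, 0, 0], "grip": 0.0}, {"linear": [0, 0, 0], "rot": [0, 0, 0], "grip": -0.18}, {"linear": [0, 0, 0], "rot": [0, 0, 0], "grip": -0.18}, {"linear": [0, 0, 0], "rot": [0, 0, 0], "grip": -0.18}, {"linear": [0, 0, 0.08], "rot": [0, 0, 0], "grip": -0.18}, {"linear": [0, 0, 0.2], "rot": [0, 0, 0], "grip": -0.18}, {"linear": [0, 0, 0.3], "rot": [0, 0, 0], "grip": -0.18}]}}

```text
time: 18.0
ee_pos: [0.508, 0.014, 0.1256]
eef_rot: [0.997, -0.079, 0.0, -0.0]
ft_force: [0.4, 0.3, 0.1]
width: 0.0513
```

Call:
{"name": "apply_moves", "arguments": {"commands": [{"linear": [0, 0.12, 0], "rot": [0, 0, 0.013], "grip": -0.52}, {"linear": [0, 0.26, 0], "rot": [0, 0, 0.013], "grip": -0.52}, {"linear": [0, 0.4, 0], "rot": [0, 0, 0.013], "grip": -0.52}, {"linear": [0, 0.55, 0], "rot": [0, 0, 0.013], "grip": -0.52}, {"linear": [0, 0.7, 0], "rot": [0, 0, 0.013], "grip": -0.52}, {"linear": [0, 0.85, 0], "rot": [0, 0, 0.013], "grip": -0.52}, {"linear": [0.012, 1.0, 0], "rot": [0, 0, 0.013], "grip": -0.52}]}}

```text
time: 18.7
ee_pos: [0.5113, 0.3157, 0.1242]
eef_rot: [0.998, -0.059, 0.0, 0.0]
ft_force: [0.6, -0.1, -0.5]
width: 0.0666
```

Call:
{"name": "apply_moves", "arguments": {"commands": [{"linear": [0, 0.14, 0], "rot": [0, 0, 0], "grip": -0.52}, {"linear": [0, 0.27, 0], "rot": [0, 0, 0], "grip": -0.52}, {"linear": [0, 0.36, 0], "rot": [0, 0, 0], "grip": -0.52}, {"linear": [0, 0.39, 0], "rot": [0, 0, 0], "grip": -0.52}, {"linear": [0, 0.39, 0], "rot": [0, 0, 0], "grip": -0.52}, {"linear": [0, 0.39, 0], "rot": [0, 0, 0], "grip": -0.52}, {"linear": [0, 0.39, 0], "rot": [0, 0, 0], "grip": -0.52}, {"linear": [0, 0.39, -0.1], "rot": [0, 0, 0], "grip": -0.52}, {"linear": [0, 0.39, -0.2], "rot": [0, 0, 0], "grip": -0.52}]}}

```text
time: 19.6
ee_pos: [0.513, 0.4299, 0.0645]
eef_rot: [0.998, -0.06, 0.001, -0.001]
ft_force: [-0.0, -0.1, -0.1]
width: 0.0659
```

Run:
```python
from ov import *
ov("s1.png",(.512,.431),-6.7,.104,.038,0,(150,290,290,420))
```

```text
[0.51034274 0.42765712 0.05999108] 0.06619762113820372 19.7
```

View pics/s1.png

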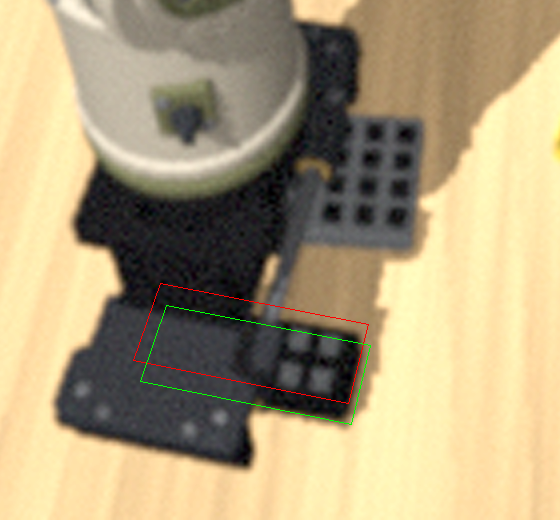

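The outline agrees with the short remote's visible end. Gripping.

Call:
{"name": "apply_moves", "arguments": {"commands": [{"linear": [0, 0, -0.07], "rot": [0, 0, 0], "grip": -0.52}, {"linear": [0, 0, -0.125], "rot": [0, 0, 0], "grip": -0.52}, {"linear": [0, 0, -0.125], "rot": [0, 0, 0], "grip": -0.52}, {"linear": [0, 0, -0.125], "rot": [0, 0, 0], "grip": -0.2}, {"linear": [0, 0, -0.125], "rot": [0, 0, 0], "grip": 0.5}, {"linear": [0, 0, -0.125], "rot": [0, 0, 0], "grip": 0.5}, {"linear": [0, 0, -0.125], "rot": [0, 0, 0], "grip": 0.5}, {"linear": [0, 0, -0.125], "rot": [0, 0, 0], "grip": 0.5}, {"linear": [0, 0, -0.125], "rot": [0, 0, 0], "grip": 0.5}], "newtons": 20}}

```text
time: 20.6
ee_pos: [0.5119, 0.4312, 0.0272]
eef_rot: [0.998, -0.059, 0.0, -0.0]
ft_force: [-0.8, -0.1, 4.4]
width: 0.038
```

Call:
{"name": "apply_moves", "arguments": {"commands": [{"linear": [0, 0, 0.06], "rot": [0, 0, 0], "grip": 0.5}, {"linear": [0, 0, 0.15], "rot": [0, 0, 0], "grip": 0.5}, {"linear": [0, 0, 0.25], "rot": [0, 0, 0], "grip": 0.5}, {"linear": [0, -0.06, 0.3], "rot": [0, 0, 0], "grip": 0.5}, {"linear": [0.04, -0.15, 0.3], "rot": [0, 0, -0.013], "grip": 0.5}, {"linear": [0.08, -0.27, 0.3], "rot": [0, 0, -0.013], "grip": 0.5}, {"linear": [0.12, -0.4, 0.3], "rot": [0, 0, -0.013], "grip": 0.5}, {"linear": [0.16, -0.52, 0.3], "rot": [0, 0, -0.013], "grip": 0.5}, {"linear": [0.2, -0.65, 0.3], "rot": [0, 0, -0.013], "grip": 0.5}, {"linear": [0.24, -0.78, 0.3], "rot": [0, 0, -0.013], "grip": 0.5}, {"linear": [0.26, -0.9, 0.3], "rot": [0, 0, -0.013], "grip": 0.5}, {"linear": [0.26, -1.0, 0.3], "rot": [0, 0, -0.013], "grip": 0.5}]}}

```text
time: 21.8
ee_pos: [0.5904, 0.1282, 0.1177]
eef_rot: [0.997, -0.08, 0.0, 0.0]
ft_force: [0.5, 0.4, -0.7]
width: 0.0378
```

Call:
{"name": "apply_moves", "arguments": {"commands": [{"linear": [0, -0.1, 0], "rot": [0, 0, 0], "grip": 0.5}, {"linear": [0, -0.15, 0], "rot": [0, 0, 0], "grip": 0.5}, {"linear": [0, -0.167, 0], "rot": [0, 0, 0], "grip": 0.5}, {"linear": [0, -0.167, 0], "rot": [0, 0, 0], "grip": 0.5}, {"linear": [0, -0.167, 0], "rot": [0, 0, 0], "grip": 0.5}, {"linear": [0, -0.167, -0.06], "rot": [0, 0, 0], "grip": 0.5}, {"linear": [0, -0.167, -0.14], "rot": [0, 0, 0], "grip": 0.5}, {"linear": [0, -0.167, -0.2], "rot": [0, 0, 0], "grip": 0.5}, {"linear": [0, -0.167, -0.2], "rot": [0, 0, 0], "grip": 0.5}]}}

```text
time: 22.7
ee_pos: [0.5877, 0.0824, 0.0541]
eef_rot: [0.997, -0.078, -0.002, 0.0]
ft_force: [-0.5, 0.3, -1.0]
width: 0.0379
```

Run:
```python
from ov import *
ov("s2.png",(.590,.081),-9.1,.104,.038,.030,(160,150,300,280))
```

```text
[0.58962955 0.08214766 0.05691707] 0.037753936605015276 22.8
```

View pics/s2.png

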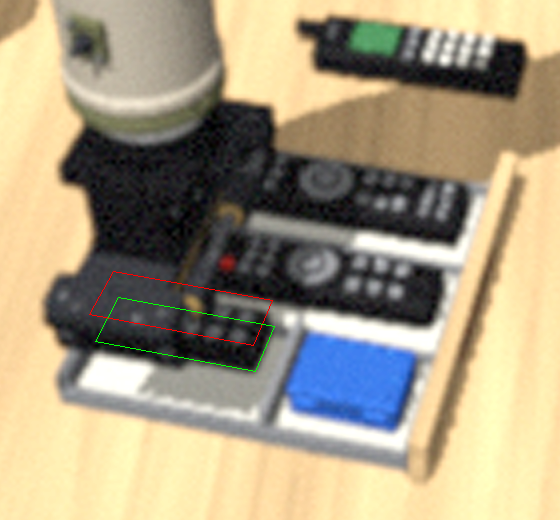

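It is aligned with the far-left slot. Lowering and releasing.

Call:
{"name": "apply_moves", "arguments": {"commands": [{"linear": [0, 0, -0.03], "rot": [0, 0, 0], "grip": 0.5}, {"linear": [0, 0, -0.05], "rot": [0, 0, 0], "grip": 0.5}, {"linear": [0, 0, -0.065], "rot": [0, 0, 0], "grip": 0.5}, {"linear": [0, 0, -0.075], "rot": [0, 0, 0], "grip": 0.5}, {"linear": [0, 0, -0.075], "rot": [0, 0, 0], "grip": 0.5}, {"linear": [0, 0, -0.075], "rot": [0, 0, 0], "grip": 0.5}]}}

```text
time: 23.4
ee_pos: [0.5897, 0.0807, 0.0342]
eef_rot: [0.997, -0.079, 0.0, 0.0]
ft_force: [1.3, -0.2, -0.9]
width: 0.0378
```

Call:
{"name": "apply_moves", "arguments": {"commands": [{"linear": [0, 0, 0], "rot": [0, 0, 0], "grip": 0.05}, {"linear": [0, 0, 0], "rot": [0, 0, 0], "grip": -0.14}, {"linear": [0, 0, 0], "rot": [0, 0, 0], "grip": -0.14}, {"linear": [0, 0, 0], "rot": [0, 0, 0], "grip": -0.14}, {"linear": [0, 0, 0.08], "rot": [0, 0, 0], "grip": -0.14}, {"linear": [0, 0, 0.2], "rot": [0, 0, 0], "grip": -0.14}, {"linear": [0, 0, 0.3], "rot": [0, 0, 0], "grip": -0.14}, {"linear": [0, 0.1, 0.45], "rot": [0, 0, 0], "grip": -0.14}, {"linear": [0, 0.25, 0.5], "rot": [0, 0, 0], "grip": -0.14}, {"linear": [0, 0.4, 0.5], "rot": [0, 0, 0], "grip": -0.14}, {"linear": [-0.2, 0.55, 0.5], "rot": [0, 0, 0], "grip": -0.14}, {"linear": [-0.3, 0.7, 0.5], "rot": [0, 0, 0], "grip": -0.14}, {"linear": [-0.4, 0.85, 0.5], "rot": [0, 0, 0], "grip": -0.14}, {"linear": [-0.5, 1.0, 0.5], "rot": [0, 0, 0], "grip": -0.14}, {"linear": [-0.5, 1.0, 0.5], "rot": [0, 0, 0], "grip": -0.14}, {"linear": [-0.5, 1.0, 0.5], "rot": [0, 0, 0], "grip": -0.14}]}}

```text
time: 25.0
ee_pos: [0.4349, 0.3863, 0.1844]
eef_rot: [0.997, -0.073, -0.001, -0.001]
ft_force: [0.1, 0.3, -0.4]
width: 0.0494
```

Run:
```python
from seg import *
c=r.camera("top");d=r.camera("side");print(r.read_state()["time"])
f=c["frame"][125:250,210:340]
a=cv2.resize(f,None,fx=3,fy=3,interpolation=cv2.INTER_CUBIC);b=cv2.resize(d["frame"][155:280,165:295],None,fx=3,fy=3,interpolation=cv2.INTER_CUBIC)
S=dict(long=(.5184,-.0693),mid=(.5085,.0134),short=(.590,.0813),batt=(.4806,.099));sz=dict(long=(.195,.046),mid=(.15,.042),short=(.104,.038),batt=(.07,.05))
g=c["frame"].astype(int);u=np.array([.987,-.158]);v=np.array([.158,.987])
H,W=g.shape[:2];yy,xx=np.mgrid[0:H,0:W]
dark=(g.max(2)<70);blue=g[...,2]-g[...,0]>25
for n,s in S.items():
    m=np.zeros((H,W),np.uint8);q=[proj(c,[*(np.array(s)+i*(sz[n][0]/2+.012)*u+j*.034*v),.02]) for i,j in((1,1),(1,-1),(-1,-1),(-1,1))]
    cv2.fillPoly(m,[np.round(q).astype(int)],1);k=(m>0)&(blue if n=="batt" else dark)
    k=k.astype(np.uint8);k=cv2.morphologyEx(k,cv2.MORPH_CLOSE,np.ones((5,5)));k=cv2.morphologyEx(k,cv2.MORPH_OPEN,np.ones((3,3)))
    R=rect(c,np.argwhere(k)[:,::-1],.025);e=np.array(R[:2])-s;print(n,np.round(R,4),"along/across mm",e@u*1e3,e@v*1e3)
for n in("hand","calc"):print(n,np.round(rect(c,seg(c,B[n],"k"),.02),4))
save(np.clip(np.hstack([a,b])*1.3,0,255).astype(np.uint8),"end.png",1)
```

```text
25.1
long [ 0.5254 -0.0728  0.2055  0.0455 -9.0494] along/across mm 7.411122607994106 -2.3228963285446116
mid [ 0.508   0.0106  0.1466  0.041  -8.492 ] along/across mm -0.08927576493020083 -2.864092843133204
short [ 0.5953  0.076   0.1143  0.0383 -8.0029] along/across mm 6.11898227789405 -4.434539726650707
batt [ 0.4829  0.0978  0.07    0.0545 -9.7388] along/across mm 2.4690462468147016 -0.7895297422885984
hand [ 0.4782 -0.2346  0.1765  0.0516 -7.1749]
calc [ 0.4935  0.3344  0.1301  0.0862 -0.5446]
```

View pics/end.png

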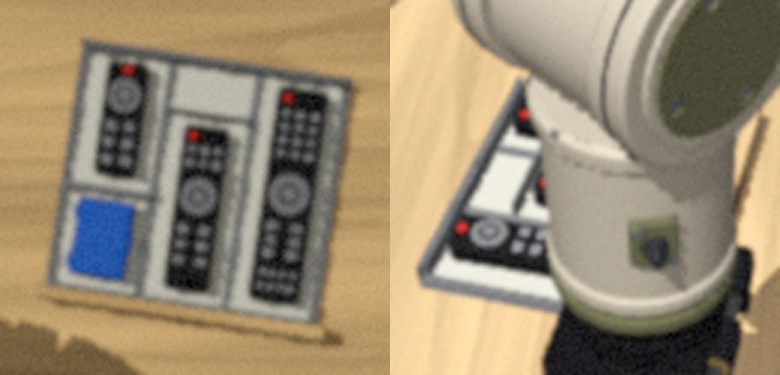

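All four are seated. The calculator reading was contaminated by the arm and its shadow, so I'll move aside and recheck it.

Call:
{"name": "apply_moves", "arguments": {"commands": [{"linear": [0, 0, 0.15], "rot": [0, 0, 0], "grip": -0.14}, {"linear": [0, -0.15, 0.2], "rot": [0, 0, 0], "grip": -0.14}, {"linear": [0, -0.3, 0.2], "rot": [0, 0, 0], "grip": -0.14}, {"linear": [0, -0.45, 0.2], "rot": [0, 0, 0], "grip": -0.14}, {"linear": [0, -0.6, 0.2], "rot": [0, 0, 0], "grip": -0.14}, {"linear": [0, -0.75, 0.2], "rot": [0, 0, 0], "grip": -0.14}, {"linear": [0, -0.9, 0.2], "rot": [0, 0, 0], "grip": -0.14}, {"linear": [0, -1.0, 0.2], "rot": [0, 0, 0], "grip": -0.14}, {"linear": [0, -1.0, 0.2], "rot": [0, 0, 0], "grip": -0.14}, {"linear": [0, -1.0, 0.2], "rot": [0, 0, 0], "grip": -0.14}, {"linear": [0, -1.0, 0.2], "rot": [0, 0, 0], "grip": -0.14}]}}

```text
time: 26.2
ee_pos: [0.4398, 0.0811, 0.2441]
eef_rot: [0.997, -0.079, 0.0, -0.0]
ft_force: [0.6, -0.5, -0.3]
width: 0.0496
```

Run:
```python
from seg import *
c=r.camera("top");d=r.camera("side")
for n in("hand","calc"):print(n,np.round(rect(c,seg(c,B[n],"k"),.02),4))
for k in(c,d):print([(np.round(q["location"],1),round(q["p"],2)) for q in r.spot_point("calculator_center",k)[:1]+r.spot_point("handset_center",k)[:1]])
```

```text
hand [ 0.4782 -0.2347  0.1765  0.052  -7.3108]
calc [0.5014 0.3278 0.1144 0.0732 0.0617]
[(array([160.2, 197.9]), 0.96), (array([364.7, 205.3]), 0.94)]
[(array([227.8, 333.1]), 0.93)]
```

Handset and calculator have not moved (0.6 mm or less). Handing in.

```bash
python3 -c "
from bench import r
print(r.close_job())"
```

```text
the job is handed in; nothing more can be done
None
```

I put the three remotes and the battery case into their slots, each lowered in the gripper and let go 1–2 mm above the slot floor. The job is handed in after about 26 s of robot time. No verdict is reported.

- **In the slots:** the last top picture shows all four in the right slots, face up and lengthwise, within about 2° of the slot direction. Measured from the slot centres, the mid remote is 0 mm off along and 3 mm across. The battery case is 2 mm along and 1 mm across.
- **Readings that disagreed:** the long and short remotes measured 7 mm and 6 mm off along, still inside the 13 mm limit. Those outlines came out about 10 mm too long, probably because they took in the dark end walls. The gripper let them go within about 1 mm of the slot centres.
- **Left alone:** the handset and the calculator did not move (0.6 mm or less). The first calculator reading was off because the arm and its shadow were over it; I moved the arm aside and the repeat matched the start.
- **Not measured:** I judged height and levelness only by eye and from the release height. In the last side view the arm hid much of the caddy.

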